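Dock a stoppered flask in the sprung ring cradle and hold it down

ROBOT

A 6-joint arm with a two-finger parallel gripper is mounted at the origin on a cart in front of the work surface, level with it; the furniture and walls round the work are solid. World frame = base frame: x ahead of the robot, y to its left, z up, the work surface at z = 0. Lengths are in mm, angles in rad, forces in N, time in s.
With the tool pointing down it reaches from about 350 to 975 mm from the base axis. Payload 4.9 kg.
Tool frame: the origin (TCP) lies on the centre line of the jaws, within the pads' length; the fingertips stand 25 mm ahead of it and the grasp point (between the pads) lies 6 mm ahead of it; z points along the fingers, y is the line along which they close (so a half turn about z gives the same grasp; the last joint's range is limited). The gripper opens to 85 mm and grips with 20 to 120 N. Pads are 22 mm wide; open, the fingers measure 114 mm over their backs; the gripper's body (76 mm by 85 mm) begins 54 mm behind the grasp point. The pads swing forward as they close: fully open they stand 13 mm farther back than shut.
Start: joints at [1.22, 0.053, 1.613, -0, 1.476, -0.119], TCP at [143.572, 608.267, 256.304] pointing down, gripper open.
Joint ranges: [-3.01, 3.01], [-1.01, 2.22], [0.06, 2.58], [-1.02, 4.17], [0.09, 2.62], [-3.14, 3.14]. Speed limits (rad/s): [2.57, 2.57, 3.14, 3.14, 3.14, 3.14].

INTERFACE

Orientations are given as [roll, pitch, yaw] about the fixed x, y, z axes, in that order (R = Rz(yaw) Ry(pitch) Rx(roll)).
In Python, from workcell import ctrl, vision, job gives the robot as it stands.
- The arm moves only by the tool servo_tool, never from a script. Its argument "increments" is text: rows parted by semicolons, each of 5 numbers parted by spaces: the shift along the tool's x, y, z each as a share of 3 cm, from -1 to 1, then the turn about the tool's z as a share of 5 degrees, from -1 to 1, then the closure, from 0 (fully open) to 1 (shut). In form: tx ty tz roll grip; .... A call has 1 to 10 rows; each row shifts and turns the commanded pose from where the row before left it, along the tool's axes as they then stand; what a row does not reach is not made up. A row lasts 1/10 s, in which the tool goes at most 50 mm and 8.59 degrees, less where a joint would pass 70% of its speed; a pose out of reach is approached as far as the arm can. A call with a number of a shift or a turn outside -1 to 1 is refused whole. A call with a gripper value outside its range is refused whole. The fingers move at their own pace and stop on an object; the grip force is fixed at half the most. Time passes only in rows, so rows that do not move let the fingers close. It gives the time, the measured TCP pose, the force, the opening and the grip force at its end, in the units of the state.
- ctrl.read_state(): the state, without advancing time (a new reading comes with each control period).
- vision.capture(name): name is "side" or "top" or "wrist"; returns (picture, depth): 420x560x3 uint8, red, green, blue; 420x560 float32, mm along the optical axis (not along the pixel's ray), 0 where there is no reading.
- vision.camera_params(name): a dict with "fx", "fy", "cx", "cy" (pixels), "cam_to_world" (4x4, takes a point from camera to world coordinates); the wrist camera has in their place "T_tool_cam" (4x4, takes a point from camera to tool coordinates, whose origin is the TCP and whose axes are the flange's). Camera axes: x right, y up, looking along -z (the intrinsics and any distortion apply to the point x, -y, -z); pixel columns grow to the right and rows downward; lengths in mm; the calibration is good to about 2 mm. A picture is of the moment at which its call begins: read the wrist's pose just before it. camera_params takes no time and is no camera call.
- job.finish_job(): hands the job in; it is judged then, once.
The state is a dict: "t": time; "q": joint angles; "qd": joint speeds; "effort": joint torques, N m; "ee_pos": TCP position; "ee_rot": TCP orientation; "force": force on the tool from outside, world axes, zero at the start; "ft_torque": the same for the moment, N m; "finger_gap": opening from 0.0 (shut) to 1.0 (fully open); "grip_force": force on a finger pad.
Only numpy, scipy, OpenCV 4.12 (cv2) and the standard library are available. Lean on these libraries where they do the work, as an engineer would, in place of code of your own. Each camera call takes 0.05 s, during which the arm holds its last target. There are 200 camera calls.

TASK

First press the red lever paddle of the docking station down until it catches and stays down by itself, which swings the blue dust cover off the ring cradle. Then pick up the amber flask with the blue stopper by its neck, set it upright and centred into the white sprung ring, and gently press it down until the rim of the ring is level with the top of the dark collar around it. Finish while still gripping the flask and holding the ring compressed like that, without letting go; leave the other flask and the loose tray where they stand.

Things in the scene. Friction and masses are not known exactly. Their poses are not given: they have to be found in the camera images.
- station: Fixed docking station: steel base plate 120 x 236 x 12 mm. Origin at the centre of the plate's underside, on the table; x points to the back of the station, y to its left, z up. Ring cradle at x 0, y +55 mm; red lever on the right at y -78 mm with a black rubber stop block under the paddle (top at z 40 mm); blue dust cover on a pivot at x +20, y -10 mm.
- cover (a joint): Swing of the blue dust cover (disc of radius 41 mm, z 75 to 79 mm) about its vertical pivot, in rad: 0 = over the ring, 1.9 = swung back, ring open from above (disc then at station x 46 to 130 mm, y -56 to +28 mm). It is geared to the lever and moves only with it: about 4.2 rad of cover for each rad of lever.
- ring_rim (a point): Centre of the upper rim of the white sprung ring; it moves down with the ring (world z 70 mm when up). The ring is a funnel 14 mm high, inner radius 36 mm at the rim, 25 mm below, open below. The flask's bulb seats in it with the flask's origin about 24 mm below this point. It starts to move at 2.5 N, plus 0.35 N for each mm; about 8 N when level with the collar.
- cradle_ring (a joint): Travel of the white ring straight down, in m: 0 = up, 0.016 = rim level with the top of the dark collar, 0.026 = hard stop. It springs back up when let go.
- collar_top (a point): Centre of the top of the fixed dark collar round the ring (inner radius 46 mm, outer radius 51 mm, top at z 54 mm).
- lever_pad (a point): Middle of the upper face of the red lever paddle, 34 mm (along the lever) x 28 mm wide; it moves with the lever. World z about 102 mm when up, 54 mm when down.
- lever (a joint): Angle of the lever in rad: 0 = up, 0.46 = down on its stop. Hinge along the station's y at x +45 mm, z 50 mm; the paddle is 110 mm in front of it (-x of the station), 48 mm higher at 0, level with the hinge at 0.45. It needs 3 to 5 N at the paddle and returns if let go before 0.33; past that its brass over-centre weight snaps it down and holds it.
- flask_blue: The flask to dock: closed rigid amber flask with a blue stopper, about 0.15 kg. Origin at the centre of its flat foot (radius 19 mm), z up its axis. Round bulb of radius 32 mm centred at z 31 mm; straight neck of radius 13 mm from z 60 to 112 mm, grip it there (fingertips above z 62 mm); stopper of radius 15 mm from z 112 to 128 mm.
- flask_white: Another amber flask of the same shape and size but with a white stopper; it stays where it is. Origin and axes as for flask_blue. The two may change places.
- tray_loose: Loose frosted tray 127 x 84 x 23 mm, lying on the table at the front right; it stays where it is. Origin at the centre of its underside.

How it is judged:
By the outcome, as a careful person would: the job done as asked, in the order asked, and still so for the second after the job is handed in, while the arm keeps its last pose, push and grip.
It also fails if it takes over 48 s, if anything falls off the work surface, if the arm or the gripper's body presses on something with over 40 N, if the wrist force passes 120 N, or if a joint passes its speed limit or range.

## Working session

There is one attempt and no reset: what is moved stays moved. The work goes in short steps, Python scripts to look and compute and a tool call to move; the robot and the scene stay as the last step left them, time stands still between calls to the robot, and variables do not carry over. Pictures are saved under pics/ and viewed, at most 10 in all, crops included, and the job is handed in when it is done.

Besides the shell and the picture viewer there is one more tool, called after ">>>" in YAML: its name, and indented under it one key for each argument. servo_tool: Moves the arm, as the interface text tells. Shift numbers are shares of 3 cm and turn numbers shares of 5 degrees, none past 1 either way. Its arguments: {"type":"object","properties":{"increments":{"type":"string"}},"required":["increments"]}

```bash
mkdir -p pics
cat > h.py <<'E'
import numpy as np, cv2
from workcell import ctrl, vision, job
def cloud(name):
    im,d=vision.capture(name); p=vision.camera_params(name)
    v,u=np.mgrid[0:420,0:560]
    P=np.stack([(u-p['cx'])/p['fx']*d,-(v-p['cy'])/p['fy']*d,-d],-1)
    T=np.array(p['cam_to_world']); W=P@T[:3,:3].T+T[:3,3]; W[d==0]=np.nan
    return im,d,W,p
def save(n,im): cv2.imwrite('pics/'+n+'.png',im[...,::-1])
E
python3 - <<'E'
from h import *
s=ctrl.read_state(); print({k:np.round(s[k],3) for k in s})
a=cloud('side'); b=cloud('top')
save('s0',a[0]);save('t0',b[0])
np.savez('c0.npz',si=a[0],sw=a[2],ti=b[0],tw=b[2])
for c in (a,b): print({k:np.round(v,3) for k,v in c[3].items()})
E
```

```text
{'t': np.float64(0.0), 'q': array([ 1.22 ,  0.053,  1.614, -0.   ,  1.476, -0.119]), 'qd': array([ 0.002, -0.003, -0.001,  0.001, -0.   ,  0.001]), 'effort': array([ 0.0000e+00, -3.9367e+01, -3.7018e+01, -0.0000e+00,  7.0000e-03,
        0.0000e+00]), 'ee_pos': array([143.368, 607.741, 255.05 ]), 'ee_rot': array([-3.14, -0.  ,  2.91]), 'force': array([ 0.636,  0.163, -0.101]), 'ft_torque': array([-0.049, -0.003, -0.007]), 'grip_force': np.float64(0.0), 'finger_gap': np.float64(1.0)}
{'fx': np.float64(394.331), 'fy': np.float64(394.331), 'cx': np.float64(277.639), 'cy': np.float64(208.47), 'cam_to_world': array([[-9.24000e-01,  2.29000e-01, -3.07000e-01,  3.15042e+02],
       [-3.83000e-01, -5.55000e-01,  7.38000e-01,  5.98184e+02],
       [-1.00000e-03,  8.00000e-01,  6.00000e-01,  5.88648e+02],
       [ 0.00000e+00,  0.00000e+00,  0.00000e+00,  1.00000e+00]])}
{'fx': np.float64(405.265), 'fy': np.float64(405.265), 'cx': np.float64(274.895), 'cy': np.float64(211.544), 'cam_to_world': array([[-7.00000e-03,  9.82000e-01, -1.87000e-01,  4.22826e+02],
       [-1.00000e+00, -9.00000e-03, -1.10000e-02, -6.44650e+01],
       [-1.20000e-02,  1.87000e-01,  9.82000e-01,  9.30349e+02],
       [ 0.00000e+00,  0.00000e+00,  0.00000e+00,  1.00000e+00]])}
```

View pics/t0.png

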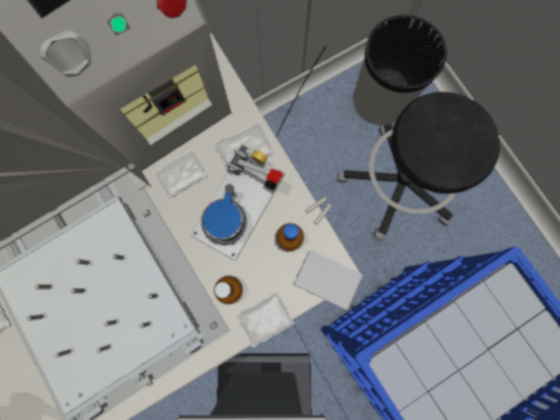

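View pics/s0.png

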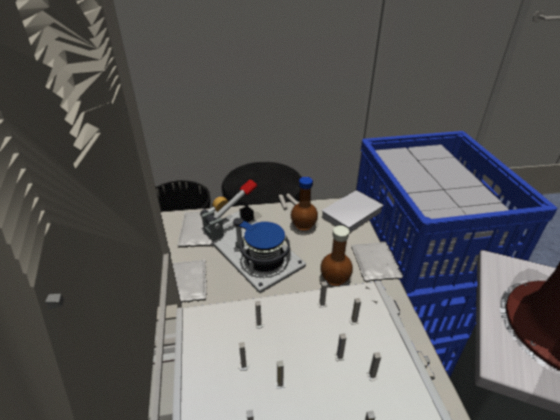

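The top view shows the cover at (222,220), the red paddle at (273,180), the blue-stopper flask at (290,235), the white one at (228,290) and the tray at (327,278). The side view agrees: paddle (249,187), cover (265,236), blue stopper (306,183). Next I measure them.

```bash
cat > m.py <<'E'
from h import *
z=np.load('c0.npz')
def blobs(pre,lo,hi,box,tag):
    hsv=cv2.cvtColor(z[pre+'i'],cv2.COLOR_RGB2HSV); W=z[pre+'w']
    m=cv2.inRange(hsv,lo,hi); k=np.zeros_like(m); x0,y0,x1,y1=box; k[y0:y1,x0:x1]=1; m*=k
    n,l,st,c=cv2.connectedComponentsWithStats(m)
    for i in range(1,n):
        if st[i,4]>25:
            q=W[l==i]; q=q[~np.isnan(q[:,0])]
            top=q[q[:,2]>np.percentile(q[:,2],95)-6] if len(q) else q
            print(tag,pre,st[i],c[i].round(1),'med',np.median(q,0).round(1),'top mid',((top.max(0)+top.min(0))/2).round(1),'ext',np.ptp(q,0).round(0))
tb=(140,120,370,340); sb=(160,170,400,300)
for p,b in (('t',tb),('s',sb)):
    blobs(p,(100,120,60),(120,255,255),b,'blue')
    blobs(p,(0,170,90),(4,255,255),b,'red')
    blobs(p,(4,120,30),(20,255,200),b,'amber')
# top: rays on known planes
p=vision.camera_params('top');T=np.array(p['cam_to_world'])
def ray(u,v,h):
    d=T[:3,:3]@np.array([(u-p['cx'])/p['fx'],-(v-p['cy'])/p['fy'],-1]); return (T[:3,3]+d*(h-T[2,3])/d[2]).round(1)
print('cover',ray(222,220,79),'pad',ray(273,180,102),'stopper',ray(291,232,128))
# plate: points at z~12
W=z['tw']; i=z['ti']; 
m=((W[...,2]>7)&(W[...,2]<17)).astype(np.uint8); k=np.zeros_like(m);k[150:262,185:290]=1;m*=k
m=cv2.morphologyEx(m,cv2.MORPH_OPEN,np.ones((3,3)))
n,l,st,c=cv2.connectedComponentsWithStats(m)
j=1+np.argmax(st[1:,4]); q=W[l==j][:,:2].astype(np.float32); print(st[j],cv2.minAreaRect(q))
cv2.imwrite('pics/t1.png',cv2.resize(i[140:320,160:360,::-1],None,fx=4,fy=3.3,interpolation=2)[:600])
E
python3 m.py
```

```text
blue t [ 203  193   38   45 1127] [222.  217.5] med [571.4  57.3  79.9] top mid [578.4  59.2  80.6] ext [101.  79.  57.]
blue t [284 224  14  15 165] [290.5 231.1] med [535.2 -86.4 128.9] top mid [535.7 -86.4 128.5] ext [28. 26. 33.]
blue t [ 322  297   48   43 1252] [351.2 324.1] med [ 302.8 -294.5 -496. ] top mid [ 304.9 -278.4 -180.4] ext [139. 211. 678.]
red t [268 170  14  13 124] [274.1 175.9] med [656.1 -53.9 105.7] top mid [654.5 -58.1 108. ] ext [28. 28. 14.]
amber t [277 227  26  23 313] [288.7 240.5] med [523.5 -82.6  54.2] top mid [532.4 -87.1  70.2] ext [47. 55. 42.]
amber t [218 277  24  26 315] [232.1 289.4] med [422.4  35.4  54.3] top mid [421.6  41.6  61.5] ext [53. 48. 28.]
blue s [ 357  170   43   96 1370] [381.7 206.4] med [ 389.5 -427.4 -143.9] top mid [ 390.5 -412.9  -50.1] ext [202. 309. 221.]
blue s [383 170  17  24 144] [392.3 179.6] med [ 376.4 -404.1  -19.9] top mid [ 379.1 -396.9  -19.6] ext [ 63. 103.  13.]
blue s [299 177  14   9  98] [305.3 180.6] med [533.9 -83.3 127.6] top mid [534.4 -85.1 126.9] ext [222. 597. 385.]
blue s [240 221  44  28 890] [262.9 234.4] med [568.8  60.5  78.8] top mid [576.9  60.4  78.8] ext [133. 132.  68.]
red s [241 180  15  13 121] [248.4 185.8] med [656.4 -52.4 102.2] top mid [654.2 -57.2 105.7] ext [265. 525. 357.]
amber s [292 189  25  42 666] [304.  212.3] med [528.5 -70.7  50.6] top mid [531.5 -77.7 102.6] ext [ 55.  44. 110.]
amber s [213 196  15  14 128] [219.5 201.9] med [711.9 -13.5  68.7] top mid [712.3 -18.6  72.7] ext [284. 462. 356.]
amber s [322 241  30  44 888] [336.5 265.4] med [415.8  64.2  52. ] top mid [418.2  58.6 102.9] ext [ 57.  45. 107.]
cover [567.2  58.   79. ] pad [648.1 -51.7 102. ] stopper [533.4 -87.4 128. ]
[ 192  168   81   92 2315] ((605.3796997070312, 40.16490173339844), (121.32657623291016, 206.08775329589844), 60.533199310302734)
```

View pics/t1.png

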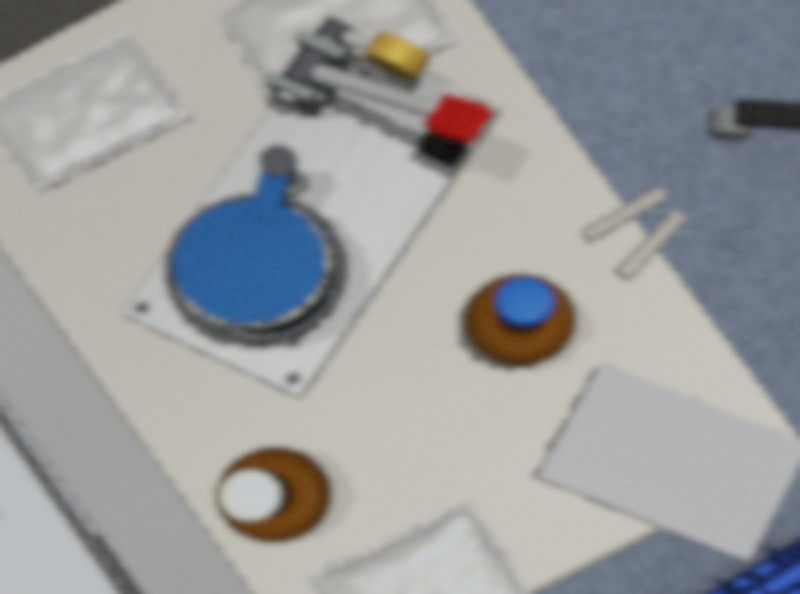

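The crop shows the cover disc at (222,219), the paddle at (275,176) and the blue stopper at (291,231) in full-image pixels; the plate axis sits about 60° up-left. Now I refine the station pose and check the travel corridor.

```bash
cat > m2.py <<'E'
from h import *
from scipy.optimize import least_squares
z=np.load('c0.npz')
def ray(n,u,v,h):
    p=vision.camera_params(n);T=np.array(p['cam_to_world'])
    d=T[:3,:3]@np.stack([(u-p['cx'])/p['fx'],-(v-p['cy'])/p['fy'],-np.ones_like(u)]); return (T[:3,3][:,None]+d*(h-T[2,3])/d[2])[:2].T
res={}
for pre,n,cb,rb,fb in (('t','top',(203,190,242,240),(264,166,290,190),(280,220,302,242)),('s','side',(238,218,290,252),(238,176,262,198),(297,175,316,188))):
    hsv=cv2.cvtColor(z[pre+'i'],cv2.COLOR_RGB2HSV)
    def cont(lo,hi,b):
        m=cv2.inRange(hsv,lo,hi); k=np.zeros_like(m); k[b[1]:b[3],b[0]:b[2]]=1
        c=max(cv2.findContours(m*k,0,cv2.CHAIN_APPROX_NONE)[0],key=cv2.contourArea)[:,0].astype(float); return c
    c=cont((95,100,40),(125,255,255),cb); w=ray(n,c[:,0],c[:,1],79)
    f=lambda r:np.hypot(*(w-r[:2]).T)-r[2]
    s=least_squares(f,[570,58,41],loss='soft_l1',f_scale=1); print(n,'cover',s.x.round(1))
    f2=lambda r:np.hypot(*(w-r[:2]).T)-41.5
    r=least_squares(f2,[570,58],loss='soft_l1',f_scale=1).x; print('fixed R',r.round(1))
    c=cont((0,120,60),(6,255,255),rb); w=ray(n,c[:,0],c[:,1],102); print('pad',cv2.minAreaRect(w.astype(np.float32)))
    c=cont((95,100,40),(125,255,255),fb); w=ray(n,c[:,0],c[:,1],128); print('stopper',cv2.minEnclosingCircle(w.astype(np.float32)),w.max(0),w.min(0))
W=np.concatenate([z['tw'].reshape(-1,3),z['sw'].reshape(-1,3)]); W=W[~np.isnan(W[:,0])]
a=np.array([143,608]);b=np.array([655,-55]);d=(b-a)/np.hypot(*(b-a))
t=(W[:,:2]-a)@d; o=(W[:,:2]-a)@[-d[1],d[0]]
for k in range(0,850,70):
    q=W[(t>=k)&(t<k+70)&(abs(o)<90),2]; print(k,len(q),np.percentile(q,99.5).round() if len(q) else '',end='; ')
E
python3 m2.py
```

```text
top cover [571.4  58.8  39.9]
fixed R [572.7  58.7]
pad ((657.3762817382812, -53.605934143066406), (27.651369094848633, 28.088903427124023), 63.6737174987793)
stopper ((535.4888916015625, -86.44490051269531), 15.091962814331055) [549.62213183 -73.3835385 ] [521.3690832  -99.48899403]
side cover [568.2  61.   39.8]
fixed R [569.7  61. ]
pad ((655.551025390625, -52.59082794189453), (54.9171028137207, 30.091217041015625), 86.83985137939453)
stopper ((532.730712890625, -77.98023986816406), 21.783924102783203) [549.83538958 -56.25259962] [516.49317702 -99.70349503]
0 28 5.0; 70 1727 7.0; 140 1834 23.0; 210 2021 90.0; 280 6537 135.0; 350 9550 136.0; 420 7888 135.0; 490 5498 135.0; 560 3546 24.0; 630 5644 82.0; 700 3782 84.0; 770 3961 108.0; 840 2620 109.0;
```

>>> servo_tool:
  increments: "-0.4 -0.3 0 0 1;-0.9 -0.74 0 0 1;-0.9 -0.74 0 0 1;-0.9 -0.74 0 0 1;-0.9 -0.74 0 0 1;-0.9 -0.74 0 0 1;-0.9 -0.74 0 0 1;-0.9 -0.74 0 0 1;-0.9 -0.74 0 0 1;-0.9 -0.74 0 0 1"

```text
t: 1.1
ee_pos: [344.4, 344.3, 256.0]
ee_rot: [-3.141, 0.0, 2.909]
force: [0.1, -0.3, -0.2]
finger_gap: -0.001
grip_force: 0.0
```

>>> servo_tool:
  increments: "-0.9 -0.74 0 0 1;-0.9 -0.74 0 0 1;-0.9 -0.74 0 0 1;-0.9 -0.74 0 0 1;-0.9 -0.74 0 0 1;-0.9 -0.74 0 0 1;-0.9 -0.74 0 0 1;-0.9 -0.74 0 0 1;-0.5 -0.4 0 0 1;0 0 0 0 1"

```text
t: 2.1
ee_pos: [525.6, 106.3, 255.9]
ee_rot: [-3.141, -0.0, 2.906]
force: [-0.2, -0.2, -0.3]
finger_gap: -0.003
grip_force: 0.0
```

>>> servo_tool:
  increments: "-0.9 -0.73 0 0 1;-0.9 -0.73 0 0 1;-0.9 -0.73 0 0 1;-0.9 -0.73 0.3 0 1;-0.9 -0.73 0.5 0 1;-0.6 -0.5 0.6 0 1;-0.3 -0.24 0.6 0 1;0 0 0.6 0 1;0 0 0.6 0 1;0 0 0 0 1"

```text
t: 3.1
ee_pos: [649.7, -55.1, 156.2]
ee_rot: [-3.142, -0.007, 2.911]
force: [-0.6, -0.1, 0.3]
finger_gap: -0.002
grip_force: 0.0
```

Run:
```python
from h import *
im,d=vision.capture('wrist');s=vision.capture('side')[0]
save('w1',np.hstack([cv2.resize(im,(400,300)),cv2.resize(s[130:330,150:410],(390,300))]))
print(ctrl.read_state()['ee_pos'])
```

```text
[651.79547711 -55.58809717 159.93379285]
```

View pics/w1.png

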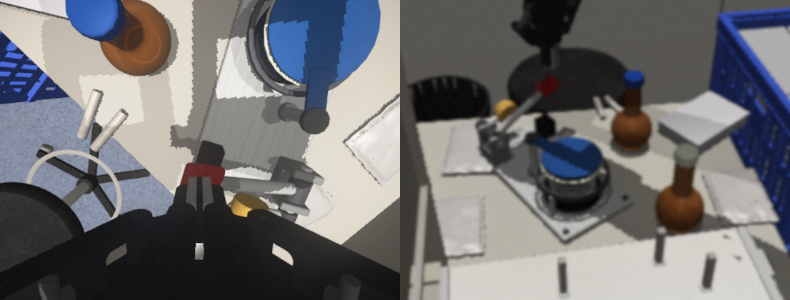

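The fingertips stand over the red paddle (wrist half, about (205,180)). I press straight down.

>>> servo_tool:
  increments: "0 0 0.4 0 1;0 0 0.4 0 1;0 0 0.3 0 1;0 0 0.25 0 1;0 0 0.25 0 1;0 0 0.25 0 1;0 0 0.25 0 1;0 0 0.2 0 1"

```text
t: 4.0
ee_pos: [651.8, -56.2, 89.6]
ee_rot: [3.141, -0.002, 2.91]
force: [0.1, 0.1, 0.1]
finger_gap: 0.0
grip_force: 0.0
```

>>> servo_tool:
  increments: "0 0 0.15 0 1;0 0 0.15 0 1;0 0 0.1 0 1;0 0 0 0 1;0 0 0 0 1"

```text
t: 4.5
ee_pos: [652.6, -56.5, 79.4]
ee_rot: [3.142, 0.0, 2.91]
force: [0.3, 0.2, -0.0]
finger_gap: -0.001
grip_force: 0.0
```

>>> servo_tool:
  increments: "0 0 -0.6 0 1;0 0 -0.9 0 0.5;0 0 -0.9 0 0;0 0 -0.9 0 0;0 0 -0.9 0 0;0 0 -0.6 0 0;0 0 0 0 0"

```text
t: 5.2
ee_pos: [654.4, -56.9, 228.4]
ee_rot: [3.141, 0.008, 2.91]
force: [-0.3, -0.1, 1.4]
finger_gap: 0.993
grip_force: 0.0
```

Run:
```python
from h import *
a=cloud('top');b=cloud('side');np.savez('c1.npz',si=b[0],sw=b[2],ti=a[0],tw=a[2])
save('ts2',np.hstack([cv2.resize(a[0][140:320,160:360],(400,360)),cv2.resize(b[0][150:300,200:370],(400,360))]))
```

```text
(no output)
```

View pics/ts2.png

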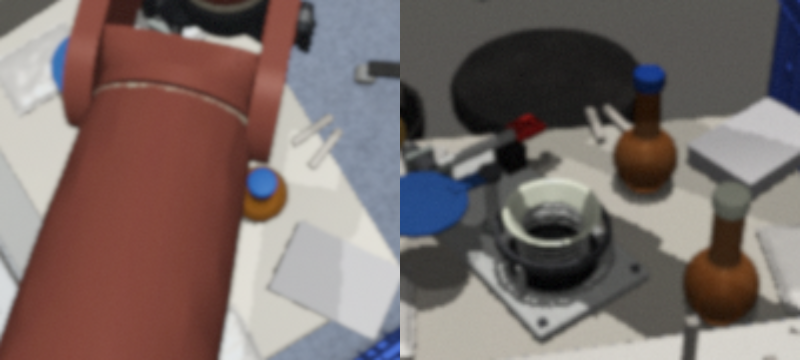

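The side view shows the lever latched down, the cover swung away and the white ring open at about (551,212) in the composite. The flasks are undisturbed. I move above the blue flask.

>>> servo_tool:
  increments: "0.7 0 0 0 0;0.9 0 0 0 0;0.9 0 0 0 0;0.7 0 0 0 0;0.45 0.03 0 0 0;0 0 0 0 0;0 0 0 0 0"

```text
t: 6.0
ee_pos: [545.7, -30.4, 221.8]
ee_rot: [-3.141, -0.002, 2.91]
force: [0.2, -0.1, -0.0]
finger_gap: 0.999
grip_force: 0.0
```

```bash
cat > ring.py <<'E'
from h import *
from scipy.optimize import least_squares
from m2 import ray
def ring(n,pic=None,box=None,col=((15,5,110),(60,90,255))):
    im=vision.capture(n)[0]; return im
E
python3 - <<'E'
from h import *
from scipy.optimize import least_squares
print(ctrl.read_state()['ee_pos'])
for n in ('top','side'):
    im,d,W,p=cloud(n)
    r=np.hypot(W[...,0]-570.5,W[...,1]-59.5)
    m=(r<60)&(abs(W[...,2]-69)<4); q=W[m]; 
    print(n,m.sum(), 'z',np.median(q[:,2]).round(1) if m.sum() else '')
    if m.sum()>20:
        s=least_squares(lambda x:np.hypot(*(q[:,:2]-x[:2]).T)-x[2],[570,59,37],loss='soft_l1',f_scale=1); print(s.x.round(1))
        ys,xs=np.where(m); print(xs.min(),xs.max(),ys.min(),ys.max())
    # rim by image ellipse: bright pale pixels
    hsv=cv2.cvtColor(im,cv2.COLOR_RGB2HSV); g=(r<60)&(W[...,2]>55)&(hsv[...,2]>130)&(hsv[...,1]<90)
    c=cv2.findContours(g.astype(np.uint8),0,cv2.CHAIN_APPROX_NONE)[0]
    if c:
        c=cv2.convexHull(max(c,key=cv2.contourArea))[:,0].astype(float); T=np.array(p['cam_to_world'])
        D=T[:3,:3]@np.stack([(c[:,0]-p['cx'])/p['fx'],-(c[:,1]-p['cy'])/p['fy'],-np.ones(len(c))]); w=(T[:3,3][:,None]+D*(70-T[2,3])/D[2])[:2].T
        s=least_squares(lambda x:np.hypot(*(w-x[:2]).T)-x[2],[570,59,37],loss='soft_l1',f_scale=1); print('hull',len(c),s.x.round(1),np.abs(s.fun).mean().round(2))
    save('r_'+n,cv2.resize(im[140:260,180:340] if n=='top' else im[190:310,190:350],(400,300)))
import cv2
cv2.imwrite('pics/r3.png',np.hstack([cv2.imread('pics/r_top.png'),cv2.imread('pics/r_side.png')]))
E
```

```text
[545.67535027 -30.41177953 221.84046795]
top 150 z 69.4
[567.8  58.8  35.6]
207 240 222 238
hull 12 [568.   59.9  38.8] 1.01
side 318 z 68.7
[568.2  59.9  38.6]
243 285 224 252
hull 17 [567.6  59.1  42.3] 0.31
```

View pics/r3.png

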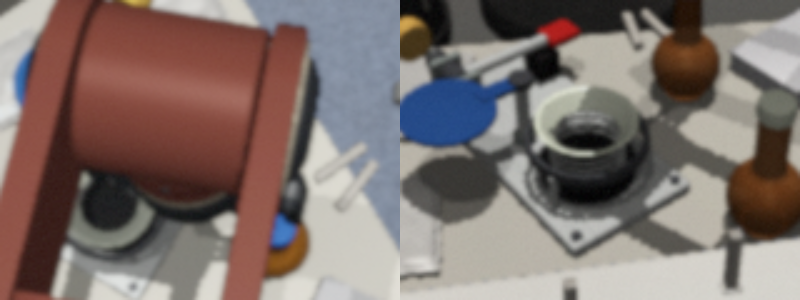

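Ring rim measures (568,59.5) at z 69, agreeing with the 70 mm given. My last sideways shift was miscalculated (I missed about 56 mm along y); correcting now.

>>> servo_tool:
  increments: "0 -0.6 0 0 0;-0.08 -0.8 0 0 0;0 -0.48 0 0 0;0 0 0 0 0;0 0 0 0 0"

```text
t: 6.6
ee_pos: [535.7, -85.9, 223.1]
ee_rot: [3.141, -0.0, 2.909]
force: [0.0, -0.7, 1.3]
finger_gap: 0.995
grip_force: 0.0
```

Run:
```python
from h import *
from scipy.spatial.transform import Rotation as R
s=ctrl.read_state(); im,d=vision.capture('wrist'); p=vision.camera_params('wrist')
v,u=np.mgrid[0:420,0:560]
P=np.stack([(u-p['cx'])/p['fx']*d,-(v-p['cy'])/p['fy']*d,-d],-1); T=np.array(p['T_tool_cam']); P=P@T[:3,:3].T+T[:3,3]
W=P@R.from_euler('xyz',s['ee_rot']).as_matrix().T+s['ee_pos']
hsv=cv2.cvtColor(im,cv2.COLOR_RGB2HSV); m=(cv2.inRange(hsv,(100,120,40),(122,255,255))>0)&(d>0)&(abs(W[...,2]-128)<5)
q=W[m]; print(s['ee_pos'],m.sum(),cv2.minEnclosingCircle(q[:,:2].astype(np.float32)),np.median(q,0))
t=cloud('side'); print(len(q))
save('w4',im)
```

```text
[535.67050214 -85.90691344 223.14344641] 122 ((529.8038330078125, -83.75204467773438), 12.06059741973877) [523.09977011 -85.26945348 128.30440689]
122
```

>>> servo_tool:
  increments: "0 0 0.6 0 0;0 0 0.7 0 0;0 0 0.7 0 0;0 0 0.7 0 0;0 0 0.7 0 0;0 0 0.5 0 0;0 0 0.3 0 0;0 0 0.13 0 0;0 0 0 0 0"

```text
t: 7.6
ee_pos: [535.6, -85.8, 93.4]
ee_rot: [3.142, -0.0, 2.91]
force: [0.1, -0.5, 1.2]
finger_gap: 0.995
grip_force: 0.0
```

>>> servo_tool:
  increments: "0 0 0 0 0.4;0 0 0 0 0.6;0 0 0 0 0.7;0 0 0 0 0.8;0 0 0 0 1;0 0 0 0 1;0 0 0 0 1;0 0 0 0 1"

```text
t: 8.4
ee_pos: [535.9, -86.1, 94.0]
ee_rot: [-3.141, 0.001, 2.91]
force: [0.3, -0.4, 4.2]
finger_gap: 0.293
grip_force: 57.3
```

>>> servo_tool:
  increments: "0 0 -0.2 0 1;0 0 -0.5 0 1;0 0 -0.7 0 1;0 0 -0.7 0 1;0 0 -0.6 0 1;0 0 -0.4 0 1;0 0 -0.2 0 1;0 0 0 0 1"

```text
t: 9.2
ee_pos: [535.8, -86.0, 193.3]
ee_rot: [-3.142, 0.001, 2.91]
force: [0.2, -1.1, -0.6]
finger_gap: 0.295
grip_force: 57.1
```

Run:
```python
from h import *
s=ctrl.read_state();print(s['ee_pos'],s['force'],s['finger_gap'],s['grip_force'])
e=s['ee_pos'];c,sn=np.cos(s['ee_rot'][2]),np.sin(s['ee_rot'][2])
dx,dy=568.4-e[0],59.5-e[1]; print('tool mm',c*dx+sn*dy, sn*dx-c*dy)
im,d,W,p=cloud('side')
hsv=cv2.cvtColor(im,cv2.COLOR_RGB2HSV)
m=(cv2.inRange(hsv,(4,100,30),(20,255,220))>0)&(np.hypot(W[...,0]-536,W[...,1]+86)<60)&(W[...,2]>60)
q=W[m];print(m.sum(),q.min(0),q.max(0))
# sphere fit of the bulb with R=32
from scipy.optimize import least_squares
b=q[q[:,2]<np.percentile(q[:,2],70)]
f=least_squares(lambda x:np.linalg.norm(b-x,axis=1)-32,[536,-86,130],loss='soft_l1',f_scale=1);print('bulb',f.x.round(1),len(b),np.abs(f.fun).mean())
save('s5',cv2.resize(im[100:300,180:400],(440,400)))
```

```text
[535.77330479 -85.96472154 193.26734688] [ 0.15081938 -1.14755165 -0.57207323] 0.29529702734007834 57.14312821626663
tool mm 1.6578447587731695 149.06957437396002
1012 [ 499.44115222 -102.4537406    99.42983337] [569.38205835 -26.60616093 482.89828626]
bulb [535.2 -85.6 131. ] 708 2.909228189861856
```

View pics/s5.png

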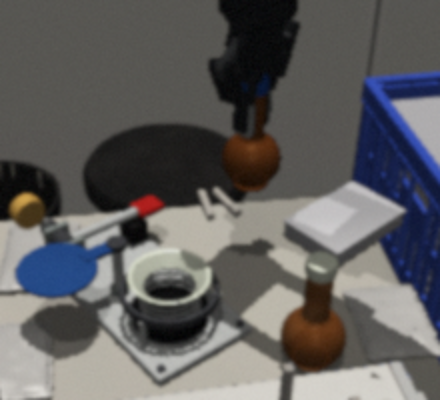

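The flask hangs upright (bulb around (252,160)), its fitted centre on the tool axis with its origin 93.5 mm below the TCP. I move over the ring.

>>> servo_tool:
  increments: "0 0.3 0 0 1;0.05 0.6 0 0 1;0 0.7 0 0 1;0 0.8 0 0 1;0 0.8 0 0 1;0 0.8 0 0 1;0 0.6 0 0 1;0 0.37 0 0 1;0 0 0 0 1;0 0 0 0 1"

```text
t: 10.25
ee_pos: [567.9, 59.4, 191.8]
ee_rot: [-3.141, -0.001, 2.91]
force: [-0.8, -0.4, -2.2]
finger_gap: 0.296
grip_force: 57.3
```

Run:
```python
from h import *
from scipy.optimize import least_squares
s=ctrl.read_state();print(s['ee_pos'],s['force'],s['ee_rot'])
for n in ('side','top'):
    im,d,W,p=cloud(n); e=s['ee_pos']
    hsv=cv2.cvtColor(im,cv2.COLOR_RGB2HSV)
    m=(cv2.inRange(hsv,(4,100,30),(20,255,220))>0)&(np.hypot(W[...,0]-e[0],W[...,1]-e[1])<45)&(W[...,2]>90)&(W[...,2]<160)
    b=W[m]
    if len(b)>50:
        f=least_squares(lambda x:np.linalg.norm(b-x,axis=1)-32,[*e[:2],130],loss='soft_l1',f_scale=1);print(n,'bulb',f.x.round(1),len(b),np.abs(f.fun).mean())
    r=np.hypot(W[...,0]-568.4,W[...,1]-59.5)
    q=W[(r<50)&(abs(W[...,2]-69)<4)]
    if len(q)>30:
        f=least_squares(lambda x:np.hypot(*(q[:,:2]-x[:2]).T)-x[2],[568,59,38],loss='soft_l1',f_scale=1);print(n,'ring',f.x.round(1),len(q))
```

```text
[567.92788319  59.40636836 191.78131343] [-0.83564733 -0.43614756 -2.21983854] [-3.14089993e+00 -1.08488775e-03  2.91009306e+00]
side bulb [567.2  59.7 128.8] 756 0.7475634694309908
side ring [567.8  60.1  38.5] 232
top bulb [568.6  61.1 130.4] 69 0.5931948129018794
top ring [571.7  60.8  39.6] 95
```

>>> servo_tool:
  increments: "0 0 0.3 0 1;0 0 0.4 0 1;0 0 0.4 0 1;0 0 0.3 0 1;0 0 0.2 0 1;0.02 0.02 0.03 0 1;0 0 0 0 1"

```text
t: 11.05
ee_pos: [568.0, 60.3, 143.6]
ee_rot: [3.141, 0.0, 2.91]
force: [-0.3, -0.3, -0.9]
finger_gap: 0.294
grip_force: 57.3
```

>>> servo_tool:
  increments: "0 0 0.05 0 1;0 0 0.05 0 1;0 0 0.05 0 1;0 0 0.05 0 1;0 0 0.05 0 1;0 0 0.05 0 1;0 0 0 0 1;0 0 0 0 1"

```text
t: 11.85
ee_pos: [568.3, 60.2, 135.0]
ee_rot: [3.141, 0.001, 2.91]
force: [1.7, -0.6, 3.5]
finger_gap: 0.294
grip_force: 57.7
```

>>> servo_tool:
  increments: "0 0 0.05 0 1;0 0 0.05 0 1;0 0 0.05 0 1;0 0 0.05 0 1;0 0 0.05 0 1;0 0 0.05 0 1;0 0 0.05 0 1;0 0 0 0 1;0 0 0 0 1;0 0 0 0 1"

```text
t: 12.85
ee_pos: [568.4, 60.1, 124.9]
ee_rot: [-3.141, 0.001, 2.91]
force: [0.6, -1.9, 6.4]
finger_gap: 0.296
grip_force: 57.9
```

```bash
cat > chk.py <<'E'
from h import *
F=[];Z=[]
z0=np.load('c1.npz')
ims=[]
for i in range(6):
    im,d,W,p=cloud('side'); s=ctrl.read_state(); F.append(s['force']);Z.append(s['ee_pos']); ims.append((im,W))
print('F',np.mean(F,0).round(2),'pos',np.mean(Z,0).round(2),s['ee_rot'])
W=np.nanmedian([w for _,w in ims],0); im=ims[-1][0]
hsv=cv2.cvtColor(im,cv2.COLOR_RGB2HSV); r=np.hypot(W[...,0]-568.2,W[...,1]-59.8)
pale=(hsv[...,1]<90)&(hsv[...,2]>110)
for lo,hi,nm in ((34,43,'ring band'),(44,53,'collar band')):
    m=(r>lo)&(r<hi)&(W[...,2]>35)&(W[...,2]<85)
    for tag,mm in (('pale',m&pale),('dark',m&~pale)):
        q=W[mm][:,2]
        if len(q)>5: print(nm,tag,len(q),np.percentile(q,[50,75,90,97]).round(1))
am=(cv2.inRange(hsv,(4,100,30),(20,255,220))>0)&(r<45)&(W[...,2]>55)&(W[...,2]<95); print('amber',am.sum())
np.save('W.npy',W); save('z%d'%int(s['t']*100),cv2.resize(im[150:300,190:350],(800,600),interpolation=cv2.INTER_CUBIC)); print('z%d'%int(s['t']*100))
E
python3 chk.py
```

```text
F [ 0.88 -1.69  6.86] pos [568.41  60.07 124.86] [-3.14147382e+00  1.42329751e-03  2.90988926e+00]
ring band pale 68 [51.9 52.2 52.6 52.8]
ring band dark 116 [51.8 52.2 52.5 52.8]
collar band pale 20 [53.4 54.  54.1 54.1]
collar band dark 407 [52.3 53.6 54.  54.3]
amber 618
z1315
```

View pics/z1315.png

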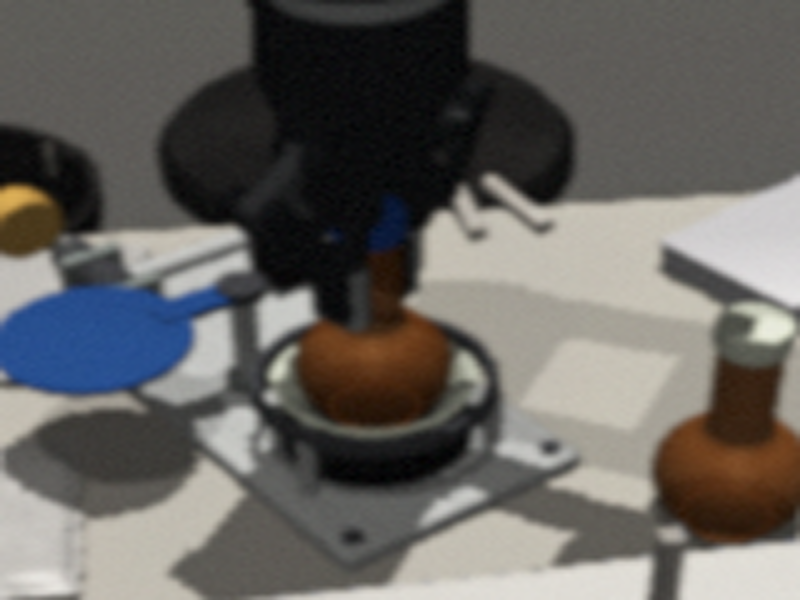

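Run:
```python
from h import *
W=np.load('W.npy'); z0=np.load('c0.npz')['sw']; z1=np.load('c1.npz')['sw']
a=np.arctan2(W[...,1]-59.8,W[...,0]-568.2)*57.3; r=np.hypot(W[...,0]-568.2,W[...,1]-59.8)
for lo,hi in ((34,36),(36,38),(38,40),(40,42),(42,44),(44,46),(46,48),(48,50),(50,52)):
    m=(r>lo)&(r<hi)&(W[...,2]>40)&(W[...,2]<85); q=W[m]; print(lo,m.sum(),np.percentile(q[:,2],[10,50,90]).round(1), end=' | ')
    r1=np.hypot(z1[...,0]-568.2,z1[...,1]-59.8); m=(r1>lo)&(r1<hi)&(z1[...,2]>40); q=z1[m]; print('before',np.percentile(q[:,2],[10,50,90]).round(1) if m.sum() else '')
```

```text
34 24 [47.  48.9 49.9] | before [62.5 64.8 67.8]
36 50 [49.4 51.5 52.3] | before [65.3 67.7 69.4]
38 58 [51.5 52.1 52.6] | before [ 67.4  70.  476.2]
40 45 [51.5 52.1 52.8] | before [ 69.6 468.9 485. ]
42 8 [51.2 51.8 52.1] | before [455.9 470.7 485.5]
44 18 [49.4 53.1 53.7] | before [ 54.3 470.4 485.9]
46 122 [48.3 53.4 54.2] | before [ 51.9 459.2 483.1]
48 228 [45.5 51.4 54.1] | before [ 46.6  53.6 481. ]
50 45 [45.4 51.9 53.7] | before [ 46.8 465.2 484.8]
```

Run:
```python
from h import *
W=np.load('W.npy'); z1=np.load('c1.npz')['sw']
def prof(A,lo,hi,zl,zh,sec=None):
    r=np.hypot(A[...,0]-568.2,A[...,1]-59.8); m=(r>lo)&(r<hi)&(A[...,2]>zl)&(A[...,2]<zh)
    q=A[m][:,2]; return len(q),np.percentile(q,[25,50,75,90]).round(2)
for lo,hi in ((35,37),(36,38),(37,39),(38,40),(39,41)):
    print(lo,'before',prof(z1,lo,hi,60,76),'now',prof(W,lo,hi,45,60))
print('collar now',prof(W,46.5,50,52.5,58),'before',prof(z1,46.5,50,52.5,58))
```

```text
35 before (80, array([64.86, 66.39, 67.96, 68.99])) now (29, array([49.28, 49.85, 50.66, 51.32]))
36 before (89, array([66.38, 67.69, 69.02, 69.33])) now (50, array([50.59, 51.53, 51.88, 52.26]))
37 before (101, array([67.33, 68.46, 69.43, 70.32])) now (57, array([51.6 , 51.87, 52.23, 52.41]))
38 before (110, array([68.08, 69.41, 70.06, 70.67])) now (58, array([51.73, 52.13, 52.3 , 52.62]))
39 before (97, array([68.58, 69.6 , 70.18, 70.7 ])) now (72, array([51.76, 52.16, 52.46, 52.74]))
collar now (157, array([53.31, 53.65, 54.03, 54.27])) before (110, array([53.33, 53.78, 54.33, 54.83]))
```

Depth shows the rim about 1.5 mm below the collar top (travel about 17 mm), so I ease up slightly.

>>> servo_tool:
  increments: "0 0 -0.04 0 1;0 0 0 0 1;0 0 0 0 1;0 0 0 0 1;0 0 0 0 1"

```text
t: 13.65
ee_pos: [568.4, 60.1, 126.0]
ee_rot: [-3.142, 0.001, 2.91]
force: [1.7, -2.4, 6.5]
finger_gap: 0.295
grip_force: 58.0
```

```bash
python3 chk.py
python3 - <<'E'
from h import *
W=np.load('W.npy')
def prof(A,lo,hi,zl,zh):
    r=np.hypot(A[...,0]-568.2,A[...,1]-59.8); m=(r>lo)&(r<hi)&(A[...,2]>zl)&(A[...,2]<zh)
    q=A[m][:,2]; return len(q),np.percentile(q,[25,50,75,90]).round(2)
for lo,hi in ((36,38),(37,39),(38,40),(39,41)): print(prof(W,lo,hi,45,60))
print('collar',prof(W,46.5,50,52.5,58))
im,d,T,p=cloud('top'); s=[prof(T,lo,hi,45,60) for lo,hi in ((37,40),(39,42),(46.5,50.5))] if 1 else 0; print(s)
E
```

```text
F [ 1.39 -2.15  7.04] pos [568.41  60.06 125.99] [-3.14150457e+00  1.44907640e-03  2.90973695e+00]
ring band pale 69 [53.  53.3 53.5 53.8]
ring band dark 113 [52.8 53.3 53.6 53.9]
collar band pale 18 [53.2 53.6 54.  54.3]
collar band dark 402 [52.3 53.5 54.  54.3]
amber 616
z1395
(42, array([51.83, 52.4 , 52.85, 53.  ]))
(55, array([52.58, 52.97, 53.23, 53.4 ]))
(74, array([52.66, 53.05, 53.38, 53.57]))
(67, array([52.61, 53.17, 53.51, 53.77]))
collar (158, array([53.3 , 53.65, 54.08, 54.25]))
[(41, array([53.28, 54.24, 55.14, 56.12])), (28, array([53.95, 54.61, 55.51, 56.12])), (97, array([52.86, 54.34, 55.51, 56.34]))]
```

```bash
python3 -c "
from workcell import job
print(job.finish_job())"
```

```text
the job is handed in; nothing more can be done
None
```

I handed the job in: the lever is latched down with the cover swung off, and the blue-stopper flask is gripped upright in the ring, with the rim within about 1 mm of the collar top by depth camera at about 7 N.

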